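# Press a bush home with bench locking pliers

## Robot

A 7-joint arm with a two-finger parallel gripper is mounted at the origin on the work surface. World frame = base frame: x ahead of the robot, y to its left, z up, the work surface at z = 0. Lengths are in m, angles in degrees, forces in N, time in s.
With the tool pointing down it reaches from about 0.425 to 0.8 m from the base axis. Payload 8.3 kg.
Tool frame: the origin (TCP) lies at the very end of the fingers, on their centre line; the grasp point (between the pads) lies 19 mm behind it; z points along the fingers, y is the line along which they close (so a half turn about z gives the same grasp; the last joint's range is limited). The gripper opens to 85 mm and grips with 20 to 120 N. Pads are 22 mm wide; open, the fingers measure 114 mm over their backs; the gripper's body (76 mm by 85 mm) begins 54 mm behind the grasp point. The pads swing forward as they close: fully open they stand 13 mm farther back than shut.
Start: joints at [69.047, 21.967, 0.94, 78.501, -0.361, 79.538, -2.664], TCP at [0.186, -0.597, 0.231] pointing down, gripper open.
Joint ranges: [-169.22, 169.22], [-14.56, 117.87], [-87.37, 89.26], [10.42, 133.3], [-82.24, 262.24], [0.94, 117.77], [-172.7, 172.7]. Speed limits (degrees/s): [136.94, 136.94, 172.46, 172.46, 180, 180, 180].

## Interface

Orientations are given as [roll, pitch, yaw] about the fixed x, y, z axes, in that order (R = Rz(yaw) Ry(pitch) Rx(roll)).
In Python, from rig import read_state, read_camera, sign_off gives the robot as it stands.
- The arm moves only by the shell command python3 -m handwheel 'ROWS' [FORCE]. ROWS is a JSON object of lists of equal length, an entry for each row: "travel": the shift along the tool's x, y, z in m, a list of three; "rot": the turn, a rotation vector about the tool's x, y, z in degrees, a list of three; "fingers": the opening, from 0 (shut) to 1 (fully open). In form: {"travel": [[x, y, z], ...], "rot": [[wx, wy, wz], ...], "fingers": [fingers, ...]}. A call has 1 to 20 rows; each row is the pose to reach, as a shift and turn from the pose commanded when the call began, along the tool's axes at that moment; what a row does not reach only later rows make up. A row lasts 1/10 s, in which the tool goes at most 50 mm and 8.59 degrees, less where a joint would pass 70% of its speed; a pose out of reach is approached as far as the arm can. A call with a gripper value outside its range is refused whole. The fingers move at their own pace and stop on an object; FORCE is the grip in N (left out, the last holds). Time passes only in rows, so rows that repeat a pose let the fingers close. It gives the time, the measured TCP pose, the force, the opening and the grip force at its end, in the units of the state.
- read_state(): the state, without advancing time (a new reading comes with each control period).
- read_camera(name): name is "scene" or "side" or "wrist"; returns a dict with "frame" (400x640x3 uint8, blue, green, red), "z_map" (400x640 float32, m along the optical axis (not along the pixel's ray), 0 where there is no reading), "fx", "fy", "cx", "cy" (pixels), "D" ([k1, k2, p1, p2, k3] as OpenCV has them; the pictures are not rectified), "R" (3x3) and "t" (3): a world point X has camera coordinates R X + t. Camera axes: x right, y down, z forward; pixel columns grow to the right and rows downward; lengths in m; the calibration is good to about 2 mm. A picture is of the moment at which its call begins.
- sign_off(): hands the job in; it is judged then, once.
The state is a dict: "time": time; "joint_positions": joint angles; "joint_velocities": joint speeds; "tau": joint torques, N m; "ee_pos": TCP position; "tcp_rot": TCP orientation; "wrist_force": force on the tool from outside, world axes, zero at the start; "ft_torque": the same for the moment, N m; "opening": finger opening in m; "gripper_force": force on a finger pad.
Only numpy, scipy, OpenCV 4.12 (cv2) and the standard library are available. Lean on these libraries where they do the work, as an engineer would, in place of code of your own. Each camera call takes 0.05 s, during which the arm holds its last target. There are 200 camera calls.

## Task

Load the maple blank with the brass bush standing proud into the bench-mounted locking pliers, bush end first: push it along the channel up against the end stop, hold it there for half a second with a light push of about 5 N, never ramming it, and let go. Squeeze the upper handle down over centre until it locks and stays down by itself, without forcing it, so that the jaw presses the bush fully home. Then press down the tail of the release lever so that the pliers spring open, leave the blank in the channel, and disturb nothing else on the bench.

Things in the scene. Friction and masses are not known exactly. Their poses are not given: they have to be found in the camera images.
- clamp: Steel locking pliers bolted to the bench on a base plate 350 x 70 x 10 mm. Origin on the bench under the mechanism (base plate from x = -200 to 150 mm); x points along the pliers to the jaw and the channel's mouth, handles to -x; z up. An anvil under the jaw (x = 60 to 150 mm, 70 mm wide, top 20 mm above the bench) carries a channel along x, closed at its inner end by the stop.
- channel (a point): Middle of the channel's mouth at the anvil's outer edge, on the anvil (148, 0, 20 mm in clamp, same axes). The channel is 45 mm wide between walls 14 mm high from x = 80 to 125 mm of clamp, then flares out up to here. The open jaw hangs over it up to x = 116 mm, 66 to 121 mm above the bench: slide the blank in along -x less than 4 mm above the anvil, held near its outer end.
- blank_home (a point): Where the blank's origin is when it is home against the stop, give or take 5 mm along x for the setting of the stop screw: on the anvil, 135, 0, 20 mm in clamp, same axes; the blank's x then lies along this x, and its outer 40 mm overhang the anvil.
- stop: Housing of the channel's end stop (14 x 36 mm, top 46 mm above the bench), part of the pliers; frame as clamp. The stop itself is the flat head, 18 mm across, 34 mm above the bench, of a set screw in it; it looks to +x and is set anywhere from x = 75 to 85 mm: feel for it. Home: 3 to 8 N held on it for 0.5 s. Never more than 16 N (arrive at 10 mm/s or less).
- handle_hinge (a point): Hinge axis of the upper handle, at (-45, 0, 100) mm in clamp. The handle turns about the clamp's y axis. The point's axes turn with the handle: its -x points along the handle, away from the hinge.
- handle_press (a point): Where to press the upper handle: middle of its top face, 135 mm from the hinge along the handle and 8 mm above its centre line. The handle is a straight steel bar 155 mm long, 24 mm wide, 16 mm thick.
- handle (a joint): Upper handle (rad): 0 open (raised 0.75 rad above horizontal by a spring), 0.70 dead centre, 0.75 locked on its hard stop (horizontal). At handle_press it takes 2 N at first, 8 to 13 N while the bush goes in, then less up to dead centre; beyond, it snaps to the stop and stays; short of it, it springs open when let go. Never push the pliers with more than 20 N.
- release_tail (a point): Middle of the top face of the release lever's tail, a flat steel tab 22 mm wide, 34 mm long, 6 mm thick that sticks out beyond the handle's end, 204 mm from the handle's hinge; it moves with the handle. When the pliers are locked it is 103 mm above the bench.
- release (a joint): Release lever relative to the handle (rad): 0 at rest, to 0.6 with the tail pressed down; its pivot is 104 mm nearer the hinge than release_tail. Pliers locked, pressing the tail down 10 to 16 mm (1 to 5 N) makes a heel pry the handle up past dead centre (at about 0.25); the pliers then spring open as the finger is withdrawn upwards, handle and tail following it up.
- pad: Round rubber pad 22 mm across and 8 mm thick under the jaw, sprung; origin at the centre of its underside, 70 mm above the bench when open. It comes down at x = 100 mm of clamp when the handle is closed.
- blank: Loose maple bar 110 x 40 x 28 mm, about 0.1 kg, with a brass flanged bush standing up out of its top near one end. Origin at the centre of its underside, x along its length; the bush is at x = -35 mm, y = 0. It starts flat on the bench.
- bush (a joint): Depth of the bush in the blank (m): 0 to 0.002 at the start (flange 6 to 4 mm above the wood), 0.006 fully home (flange on the wood). Tight: it takes 36 N to move. The flange is 16 mm across, 4 mm thick; its top is 10 mm (at 0) to 4 mm (home) above the blank's top.
- bush_axis (a point): Point on the axis of the bush at the level of the blank's top face, 28 mm above the blank's underside.
- spare: Plain maple bar 110 x 40 x 28 mm without a bush, loose; leave it. Origin at the centre of its underside, x along its length.
- screwdriver: Screwdriver lying on the bench; leave it.
- hammer: Hammer lying on the bench; leave it.
- glue: Glue bottle, 52 mm across, 130 mm high, standing; leave it. Origin under its centre.
- tape: Roll of paper tape lying flat, 90 mm across, 24 mm high; leave it.
- tin: Steel tin, 66 mm across, 60 mm high; leave it. Origin under its centre.
- brush: Brush lying on the bench; leave it.
Mind the look-alikes: they are no part of the job. Leave any blue look-alike of the blank alone.

How it is judged (in metres and radians):
On the way, in this order (a step that is already met when the one before it is completed fails the run):
1. the blank is pushed up to the end stop, bush end first, and held against it with 3 to 8 N for 0.3 s (contact force between blank and stop between 3 and 8 N and x of bush_axis in the frame of clamp below 0.115 m and value of joint handle below 0.2 rad), for 0.3 s.
2. the blank lies in the channel, bush end first, let go of where the stop lets it lie (its origin 128 to 143 mm along the pliers), with its bush still proud and the pliers open (x of blank in the frame of clamp between 0.128 and 0.143 m and y of blank in the frame of clamp between -0.004 and 0.004 m and z of blank in the frame of clamp between 0.017 and 0.023 m and angle between the x axis of blank and the x axis of clamp, either way round below 0.08 rad and x of bush_axis in the frame of clamp below 0.115 m and angle between blank's own z axis and vertical below 0.06 rad and value of joint bush below 0.003 m and contact force between the fingers and blank below 0.3 N and value of joint handle below 0.2 rad), for 0.2 s.
3. the jaw's pad bears on the bush while the bush is still proud (contact force between pad and blank above 4 N and value of joint bush below 0.003 m).
4. the handle is locked over centre and stays so untouched, with the bush pressed home in the loaded blank (value of joint handle above 0.725 rad and value of joint bush above 0.0053 m and contact force between each of the arm, the fingers and clamp below 0.3 N and x of blank in the frame of clamp between 0.128 and 0.143 m and y of blank in the frame of clamp between -0.004 and 0.004 m and z of blank in the frame of clamp between 0.017 and 0.023 m and angle between the x axis of blank and the x axis of clamp, either way round below 0.08 rad and x of bush_axis in the frame of clamp below 0.115 m and angle between blank's own z axis and vertical below 0.06 rad), for 0.3 s.
5. the release lever is pressed while the handle is still down (value of joint release above 0.12 rad and value of joint handle above 0.6 rad).
At the end, for the whole second after the job is handed in: The bush is fully home (within 0.7 mm), the pliers are open (handle within 0.15 rad of fully raised, pad off the bush), and the blank lies free and still, flat in the channel, bush end inwards, about where the end stop lets it lie (its origin 127 to 144 mm along the pliers) (x of blank in the frame of clamp between 0.127 and 0.144 m and y of blank in the frame of clamp between -0.004 and 0.004 m and z of blank in the frame of clamp between 0.017 and 0.023 m and angle between the x axis of blank and the x axis of clamp, either way round below 0.08 rad and x of bush_axis in the frame of clamp below 0.115 m and angle between blank's own z axis and vertical below 0.06 rad and value of joint bush above 0.0053 m and value of joint handle below 0.15 rad and linear speed of blank below 0.02 m/s and contact force between pad and blank below 0.3 N); the robot touches nothing.
It fails at once if the blank is rammed into the end stop with more than 16 N (contact force between blank and stop above 16 N).
It fails at once if the robot pushes on any part of the pliers with more than 20 N (contact force between any of the fingers, the arm and clamp above 20 N).
It fails at once if another thing on the bench is moved more than 25 mm (distance of any of spare, screwdriver, hammer, glue, tape, tin, brush from where it was at the start of the episode above 0.025 m).
It also fails if it takes over 72 s, if anything falls off the work surface, if the arm or the gripper's body presses on something with over 40 N, if the wrist force passes 120 N, or if a joint passes its speed limit or range.

## Working session

There is one attempt and no reset: what is moved stays moved. The work goes in short steps, Python scripts to look and compute and a shell command to move; the robot and the scene stay as the last step left them, time stands still between calls to the robot, and variables do not carry over. Pictures are saved under pics/ and viewed, at most 10 in all, crops included, and the job is handed in when it is done.

```bash
mkdir -p pics
cat > h.py <<'E'
import numpy as np, cv2
from rig import read_state, read_camera
def grab(n):
    c=read_camera(n); np.savez('pics/%s.npz'%n,**{k:np.array(v) for k,v in c.items()}); return c
def load(n): return np.load('pics/%s.npz'%n)
def world(c,u,v,z=None,h=None):
    K=np.array([[c['fx'],0,c['cx']],[0,c['fy'],c['cy']],[0,0,1.]],float)
    p=cv2.undistortPoints(np.array([[[u,v]]],float),K,np.array(c['D'],float))[0,0]
    r=np.array([p[0],p[1],1.]); R=np.array(c['R']); t=np.array(c['t'])
    if h is not None:
        d=R.T@r; o=-R.T@t; return o+d*(h-o[2])/d[2]
    if z is None:
        w=c['z_map'][int(v)-1:int(v)+2,int(u)-1:int(u)+2]; z=np.median(w[w>0])
    return R.T@(r*z-t)
E
python3 - <<'E'
from h import *
for n in ('scene','side'):
    c=grab(n); cv2.imwrite('pics/%s1.png'%n,c['frame'])
    print(n,-np.array(c['R']).T@c['t'])
s=read_state(); print(s)
E
```

```text
scene [1.27795352 0.11028121 0.98642225]
side [-0.08938848  0.57785223  0.84287897]
{'time': 0.1, 'joint_positions': array([69.04605661, 22.00944023,  0.93929358, 78.55502872, -0.36099296,
       79.53676722, -2.66394768]), 'joint_velocities': array([-0.0165443 , -0.15940305,  0.00104034, -0.05173328, -0.07711128,
        0.05038979,  0.00129132]), 'tau': array([ 2.92693701e-03, -6.29140949e+01,  8.47869460e-01, -3.72759426e+01,
        1.69822457e-02,  1.05019310e-02, -4.68128712e-05]), 'ee_pos': array([ 0.18627436, -0.59613143,  0.23039186]), 'tcp_rot': array([-1.79901613e+02,  1.69306177e-03,  1.73529807e+01]), 'wrist_force': array([-0.3141237 , -0.32281074, -0.30245894]), 'ft_torque': array([ 0.07125515, -0.03072742, -0.03000295]), 'gripper_force': 0.0, 'opening': 0.085317635478207}
```

View pics/scene1.png

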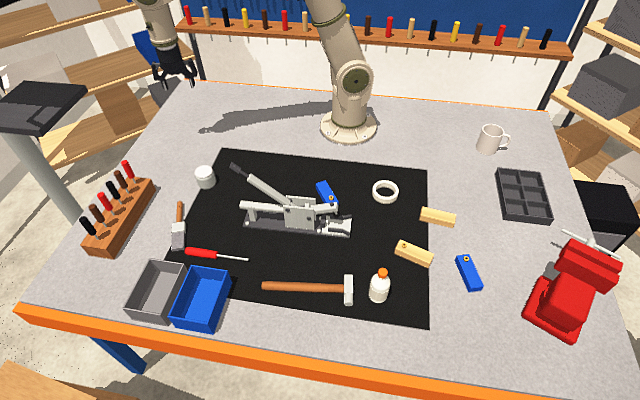

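View pics/side1.png

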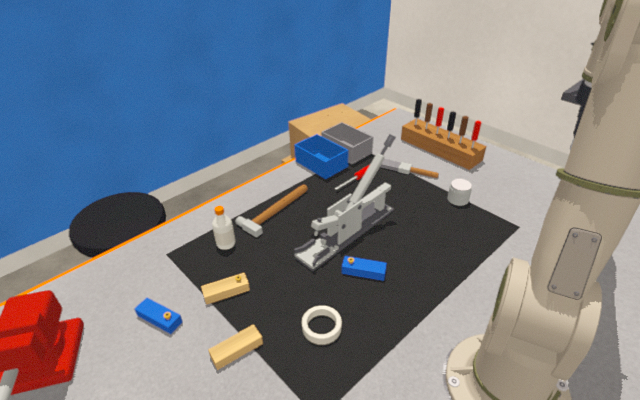

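The candidates are two maple bars, at scene (414,253) / side (225,289) and scene (438,217) / side (236,347), and two blue look-alikes, at scene (326,193) and (469,272). The maple bar at (414,253) shows a brass dot near one end, so it fits the description; the other maple bar is the plain spare. I'll confirm this in a crop.

Run:
```python
from h import *
c=load('scene');s=load('side')
a=cv2.resize(c['frame'][155:275,225:465],(800,400),interpolation=cv2.INTER_CUBIC)
cv2.imwrite('pics/cropA.png',a)
b=cv2.resize(s['frame'][170:320,190:410],(792,540),interpolation=cv2.INTER_CUBIC)
cv2.imwrite('pics/cropB.png',b)
```

```text
(no output)
```

View pics/cropA.png

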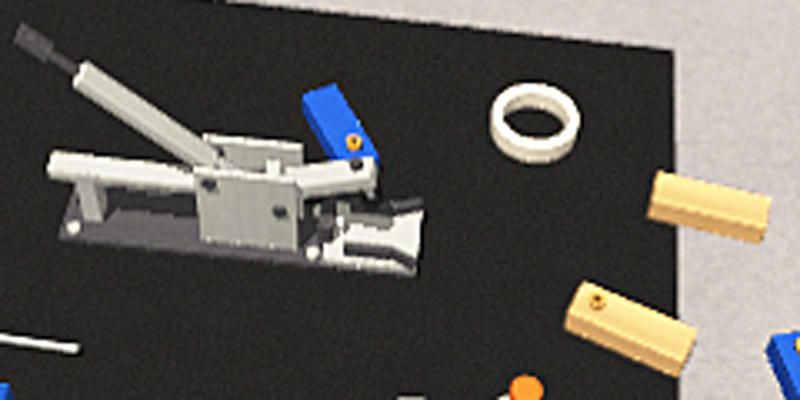

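View pics/cropB.png

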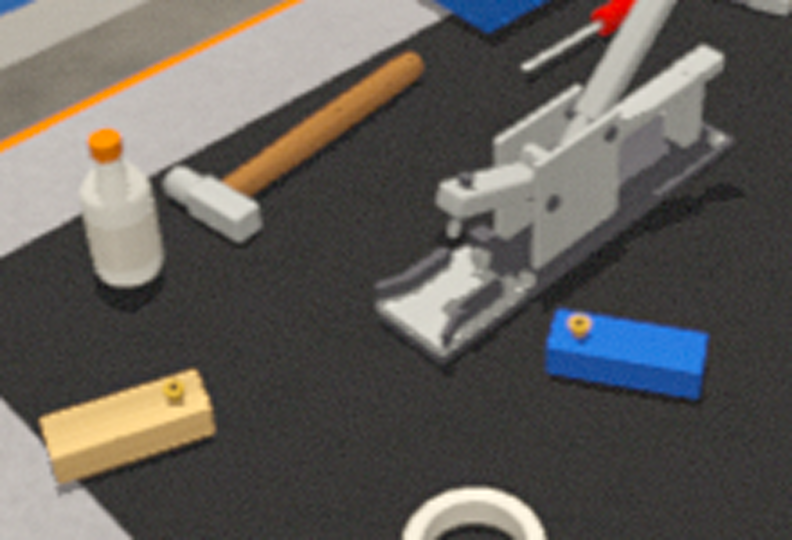

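The crops confirm it. The maple bar with the brass bush (cropA (597,301), cropB (174,390)) is the blank, with its bush end towards the pliers. The plain bar (cropA (710,205)) is the spare, and the pliers' mouth is at cropA (420,240). Next I'll fit poses from the depth clouds.

```bash
cat > fit.py <<'E'
from h import *
def cloud(c,box):
    u0,v0,u1,v1=box; K=np.array([[c['fx'],0,c['cx']],[0,c['fy'],c['cy']],[0,0,1.]],float)
    vv,uu=np.mgrid[v0:v1,u0:u1]; z=c['z_map'][v0:v1,u0:u1].ravel()
    p=cv2.undistortPoints(np.stack([uu.ravel(),vv.ravel()],1)[:,None].astype(float),K,np.array(c['D'],float))[:,0]
    P=(np.c_[p,np.ones(len(p))]*z[:,None]-np.array(c['t']))@np.array(c['R'])
    col=c['frame'][v0:v1,u0:u1].reshape(-1,3).astype(int)
    return P[z>0],col[z>0]
if __name__=='__main__':
    for n,bb,cb in (('scene',(390,235,440,272),(225,155,360,245)),('side',(195,268,255,308),(285,130,402,275))):
        c=load(n); P,k=cloud(c,bb)
        m=(k[:,2]-k[:,0]>40)&(P[:,2]>.022)&(P[:,2]<.034)
        print(n,'blank',m.sum(),np.median(P[m,2]),cv2.minAreaRect((P[m][:,:2]*1000).astype(np.float32)))
        P,k=cloud(c,cb); blue=k[:,0]-k[:,2]>35
        red=k[:,2]-k[:,0]>40
        for lo,hi in ((.006,.2),(.006,.015),(.015,.026)):
            m=~blue&~red&(P[:,2]>lo)&(P[:,2]<hi); Q=P[m]
            r=cv2.minAreaRect((Q[:,:2]*1000).astype(np.float32)); print(lo,m.sum(),r)
    a=lambda x,y:(225+x/3.3333,155+y/3.3333); b=lambda x,y:(190+x/3.6,170+y/3.6)
    S=load('scene');D=load('side')
    for nm,pa,pb,h in (('bush',(597,300),(174,389),.037),('tail',(33,42),None,None),('mouthNear',(414,262),(379,303),.02),('mouthFar',(424,208),(443,352),.02)):
        print(nm,world(S,*a(*pa),h=h).round(4),world(D,*b(*pb),h=h).round(4) if pb else '')
E
python3 fit.py
```

```text
scene blank 417 0.02757911269604909 ((601.4992065429688, 273.7642517089844), (108.15784454345703, 43.680419921875), 71.49117279052734)
0.006 3483 ((409.50823974609375, -130.8540802001953), (383.7692565917969, 436.89520263671875), 7.938857555389404)
0.006 927 ((409.50823974609375, -130.8540802001953), (383.7692565917969, 436.89520263671875), 7.938857555389404)
0.015 469 ((538.228759765625, -93.95433044433594), (75.52095031738281, 336.2210693359375), 1.279528021812439)
side blank 576 0.026750277092461014 ((598.6189575195312, 274.4518737792969), (109.26215362548828, 43.91691589355469), 69.54084014892578)
0.006 4943 ((667.7547607421875, -232.18572998046875), (313.4794921875, 698.9026489257812), 30.799406051635742)
0.006 997 ((659.67529296875, -230.38031005859375), (306.9757080078125, 683.8307495117188), 25.14744758605957)
0.015 854 ((641.705810546875, -256.9436340332031), (260.9413146972656, 703.3120727539062), 35.66386413574219)
bush [0.5929 0.2425 0.037 ] [0.583  0.2412 0.037 ]
tail [ 0.5486 -0.2665  0.2378] 
mouthNear [0.5653 0.0741 0.02  ] [0.5608 0.0752 0.02  ]
mouthFar [0.4991 0.0759 0.02  ] [0.4913 0.0741 0.02  ]
```

```bash
cat > fit2.py <<'E'
from fit import *
S=load('scene');D=load('side')
for n,c,cb in (('scene',S,(225,155,360,245)),('side',D,(285,130,402,275))):
    P,k=cloud(c,cb); blue=k[:,0]-k[:,2]>35; red=k[:,2]-k[:,0]>40
    P=P[~blue&~red]; P=P[(abs(P[:,0]-.535)<.09)&(P[:,1]>-.31)&(P[:,1]<.1)]
    for lo,hi,nm in ((.13,.26,'handle'),(.055,.125,'upper'),(.016,.024,'anvil'),(.007,.0135,'base')):
        Q=P[(P[:,2]>lo)&(P[:,2]<hi)]
        if nm=='handle':
            l=cv2.fitLine(Q[:,:2].astype(np.float32),cv2.DIST_HUBER,0,.01,.01).ravel()
            print(n,nm,len(Q),'yaw',np.degrees(np.arctan2(l[1],l[0])),'pt',l[2:],Q[:,1].min(),Q[:,1].max())
        else:
            print(n,nm,[(round(y,2),len(q),*(np.percentile(q[:,0],[3,97])*1000).round(0)) for y in np.arange(-.29,.1,.04) for q in [Q[abs(Q[:,1]-y)<.02]] if len(q)>15])
            print(' y range',np.percentile(Q[:,1],[1,99]).round(4))
E
python3 fit2.py
```

```text
scene handle 427 yaw -89.02596 pt [ 0.54910165 -0.21234354] -0.28217522207970575 -0.14118900323900851
scene upper [(np.float64(-0.29), 26, np.float64(534.0), np.float64(559.0)), (np.float64(-0.25), 115, np.float64(536.0), np.float64(558.0)), (np.float64(-0.21), 98, np.float64(533.0), np.float64(558.0)), (np.float64(-0.17), 104, np.float64(532.0), np.float64(556.0)), (np.float64(-0.13), 236, np.float64(521.0), np.float64(567.0)), (np.float64(-0.09), 296, np.float64(519.0), np.float64(565.0)), (np.float64(-0.05), 269, np.float64(519.0), np.float64(565.0)), (np.float64(-0.01), 122, np.float64(529.0), np.float64(551.0)), (np.float64(0.03), 97, np.float64(527.0), np.float64(550.0))]
 y range [-0.2752  0.0308]
scene anvil [(np.float64(-0.25), 16, np.float64(539.0), np.float64(578.0)), (np.float64(-0.09), 18, np.float64(559.0), np.float64(568.0)), (np.float64(-0.05), 18, np.float64(517.0), np.float64(564.0)), (np.float64(-0.01), 91, np.float64(506.0), np.float64(571.0)), (np.float64(0.03), 143, np.float64(512.0), np.float64(572.0)), (np.float64(0.07), 105, np.float64(502.0), np.float64(570.
[... 1673 characters left out ...]
.0)), (np.float64(0.07), 149, np.float64(496.0), np.float64(561.0))]
 y range [-0.2499  0.0728]
side base [(np.float64(-0.25), 92, np.float64(509.0), np.float64(573.0)), (np.float64(-0.21), 157, np.float64(507.0), np.float64(570.0)), (np.float64(-0.17), 103, np.float64(505.0), np.float64(552.0)), (np.float64(-0.13), 48, np.float64(504.0), np.float64(519.0)), (np.float64(-0.09), 58, np.float64(502.0), np.float64(554.0)), (np.float64(-0.05), 97, np.float64(501.0), np.float64(554.0)), (np.float64(-0.01), 22, np.float64(498.0), np.float64(522.0)), (np.float64(0.03), 20, np.float64(496.0), np.float64(499.0)), (np.float64(0.07), 37, np.float64(496.0), np.float64(559.0))]
 y range [-0.2717  0.0728]
```

Scene and side agree on yaw (about 91.9° for the pliers, about 70.5° for the blank) but differ by up to 7 mm in x. I'll settle that with the wrist camera.

```bash
cat > go.py <<'E'
import sys, json
from h import *
from scipy.spatial.transform import Rotation as Ro
# usage: go.py "[[x,y,z,yaw],...]" : travel/rot in tool axes from the present pose (tool pointing down)
s=read_state(); R=Ro.from_euler('xyz',s['tcp_rot'],degrees=True); p=s['ee_pos']
print('t',s['time'],'p',p.round(4),'rot',s['tcp_rot'].round(2),'F',s['wrist_force'].round(2))
for w in json.loads(sys.argv[1]):
    T=Ro.from_euler('xyz',[180,0,w[3]],degrees=True)
    print('travel',R.inv().apply(np.array(w[:3])-p).round(4),'rot',(R.inv()*T).as_rotvec(degrees=True).round(2))
E
python3 go.py "[[0.45,-0.35,0.34,35],[0.56,0,0.34,55],[0.613,0.31,0.2,70.5]]"
```

```text
t 0.1 p [ 0.1863 -0.5961  0.2304] rot [-179.9     0.     17.35] F [-0.31 -0.32 -0.3 ]
travel [ 0.3251 -0.1565 -0.1093] rot [-1.000e-01 -1.000e-02 -1.765e+01]
travel [ 0.5345 -0.4577 -0.1088] rot [-1.000e-01 -3.000e-02 -3.765e+01]
travel [ 0.6776 -0.7376  0.0316] rot [-9.000e-02 -4.000e-02 -5.315e+01]
```

```bash
python3 -m handwheel '{"travel":[[0.04,-0.02,-0.03],[0.08,-0.04,-0.06],[0.12,-0.06,-0.09],[0.16,-0.08,-0.11],[0.20,-0.10,-0.11],[0.24,-0.12,-0.11],[0.285,-0.14,-0.11],[0.325,-0.157,-0.11],[0.35,-0.195,-0.11],[0.375,-0.235,-0.11],[0.40,-0.27,-0.11],[0.43,-0.31,-0.11],[0.455,-0.345,-0.11],[0.48,-0.38,-0.11],[0.51,-0.42,-0.11],[0.535,-0.458,-0.11],[0.555,-0.495,-0.11],[0.575,-0.535,-0.11],[0.595,-0.57,-0.10],[0.612,-0.605,-0.08]],"rot":[[0,0,-2],[0,0,-4],[0,0,-6],[0,0,-9],[0,0,-11],[0,0,-13],[0,0,-15],[0,0,-18],[0,0,-20],[0,0,-23],[0,0,-26],[0,0,-29],[0,0,-32],[0,0,-34],[0,0,-36],[0,0,-38],[0,0,-41],[0,0,-44],[0,0,-47],[0,0,-50]],"fingers":[1,1,1,1,1,1,1,1,1,1,1,1,1,1,1,1,1,1,1,1]}' 40; python3 go.py "[[0.613,0.31,0.2,70.5]]"
```

```text
time: 2.1
ee_pos: [0.5908, 0.1655, 0.312]
tcp_rot: [179.9, -0.1, 67.5]
wrist_force: [0.2, -0.8, -0.6]
opening: 0.0854
gripper_force: 0.0
t 2.1 p [0.5908 0.1655 0.312 ] rot [ 1.799e+02 -1.000e-01  6.748e+01] F [ 0.24 -0.78 -0.57]
travel [ 0.1418 -0.035   0.1122] rot [ 0.1  -0.09 -3.02]
```

```bash
python3 -m handwheel '{"travel":[[0.035,-0.008,0.028],[0.07,-0.017,0.056],[0.105,-0.026,0.084],[0.14,-0.035,0.112],[0.14,-0.035,0.112],[0.14,-0.035,0.112],[0.14,-0.035,0.112]],"rot":[[0,0,-1],[0,0,-2],[0,0,-3],[0,0,-3],[0,0,-3],[0,0,-3],[0,0,-3]],"fingers":[1,1,1,1,1,1,1]}'
python3 - <<'E'
from h import *
c=grab('wrist'); cv2.imwrite('pics/wrist1.png',c['frame']); print(-np.array(c['R']).T@c['t'])
from fit import cloud
P,k=cloud(c,(0,0,640,400))
m=(k[:,2]-k[:,0]>40)&(P[:,2]>.022)&(P[:,2]<.034)&(np.hypot(P[:,0]-.6,P[:,1]-.274)<.075)
print('blank',m.sum(),np.median(P[m,2]),cv2.minAreaRect((P[m][:,:2]*1000).astype(np.float32)))
E
```

```text
time: 2.8
ee_pos: [0.6125, 0.3051, 0.2]
tcp_rot: [179.9, -0.0, 70.3]
wrist_force: [0.5, -0.7, -0.0]
opening: 0.0855
gripper_force: 0.0
[0.63942051 0.38065785 0.34305928]
blank 3637 0.028511422664092716 ((600.1199340820312, 273.03839111328125), (109.28678131103516, 40.134117126464844), 70.21546936035156)
```

View pics/wrist1.png

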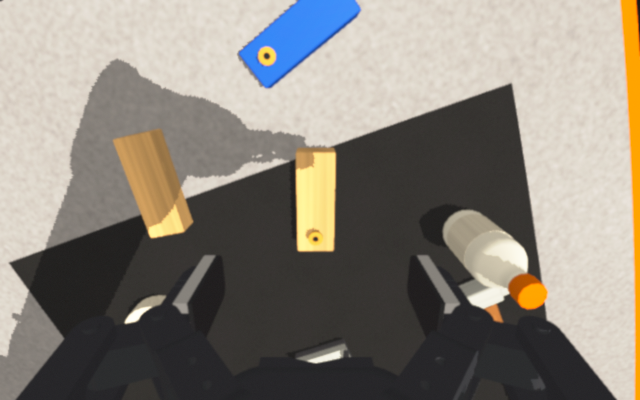

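Wrist view: the blank is at (316,200) with its bush at (315,238), measured centre (600,273) mm, yaw 70.2°, 109 x 40 mm, top at 28.5 mm. That all fits, and the fingers have clear room. I'm descending onto the outer end.

```bash
python3 -m handwheel '{"travel":[[0.0035,0,0.04],[0.0035,0,0.08],[0.0035,0,0.12],[0.0035,0,0.16],[0.0035,0,0.18],[0.0035,0,0.19],[0.0035,0,0.195],[0.0035,0,0.195],[0.0035,0,0.195],[0.0035,0,0.195],[0.0035,0,0.195],[0.0035,0,0.195],[0.0035,0,0.195],[0.0035,0,0.195]],"rot":[[0,0,0],[0,0,0],[0,0,0],[0,0,0],[0,0,0],[0,0,0],[0,0,0],[0,0,0],[0,0,0],[0,0,0],[0,0,0],[0,0,0],[0,0,0],[0,0,0]],"fingers":[1,1,1,1,1,1,1,1,0,0,0,0,0,0]}' 40; python3 go.py "[[0.613,0.30,0.15,91.9]]"
```

```text
time: 4.25
ee_pos: [0.6135, 0.3098, 0.0055]
tcp_rot: [179.9, -0.1, 70.4]
wrist_force: [-0.1, -0.8, 5.6]
opening: 0.0388
gripper_force: 41.7
t 4.25 p [0.6135 0.3098 0.0055] rot [ 1.7993e+02 -7.0000e-02  7.0350e+01] F [-0.06 -0.83  5.64]
travel [-0.0092  0.003  -0.1445] rot [  0.08  -0.06 -21.55]
```

```bash
python3 -m handwheel '{"travel":[[0,0,-0.03],[-0.003,0.001,-0.07],[-0.006,0.002,-0.11],[-0.009,0.003,-0.145],[-0.009,0.003,-0.145],[-0.009,0.003,-0.145],[-0.009,0.003,-0.145]],"rot":[[0,0,0],[0,0,-6],[0,0,-12],[0,0,-18],[0,0,-21.5],[0,0,-21.5],[0,0,-21.5]],"fingers":[0,0,0,0,0,0,0]}'
python3 - <<'E'
from h import *
from fit import cloud
c=load('wrist')
P,k=cloud(c,(285,335,365,359)); m=(P[:,2]>.014)&(P[:,2]<.04)&(k.sum(1)>180)
print(m.sum(), np.percentile(P[m],[1,50,99],axis=0).round(4), cv2.minAreaRect((P[m][:,:2]*1000).astype(np.float32)))
c=grab('wrist'); cv2.imwrite('pics/wrist2.png',c['frame'])
P,k=cloud(c,(0,0,640,400))
m=(k[:,2]-k[:,0]>40)&(P[:,2]>.1)
print('blank top',m.sum(),np.median(P[m],axis=0).round(4),cv2.minAreaRect((P[m][:,:2]*1000).astype(np.float32)))
print(read_state()['ee_pos'],read_state()['tcp_rot'],read_state()['wrist_force'])
E
```

```text
time: 4.95
ee_pos: [0.6121, 0.2996, 0.1481]
tcp_rot: [-179.9, 0.0, 91.7]
wrist_force: [0.3, -1.0, -1.2]
opening: 0.0393
gripper_force: 40.9
335 [[0.5128 0.0624 0.0141]
 [0.5505 0.0721 0.0196]
 [0.5713 0.0748 0.0293]] ((541.5340576171875, 72.98494720458984), (19.19050407409668, 62.763397216796875), 73.94342041015625)
blank top 11764 [0.6121 0.2957 0.1708] ((634.40185546875, 285.72503662109375), (84.9050521850586, 61.63271713256836), 1.5689442157745361)
[0.61198834 0.29947831 0.14778434] [-1.79868718e+02  6.53870615e-02  9.17580483e+01] [ 0.12501914  1.23197221 -1.10945559]
```

View pics/wrist2.png

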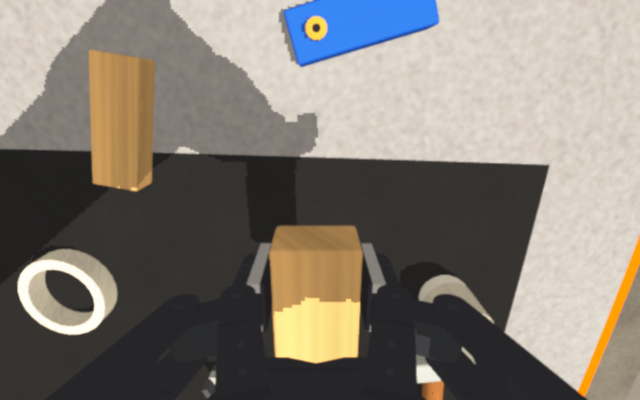

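The view shows the blank held square at (316,290), with its shaded outer end at (316,240) towards the camera. The mouth is hidden here, so I'll read it off an enlarged crop of wrist1.

Run:
```python
import cv2
a=cv2.imread('pics/wrist1.png')[330:370,270:370]
cv2.imwrite('pics/cropC.png',cv2.resize(a,(800,320),interpolation=cv2.INTER_CUBIC))
```

```text
(no output)
```

View pics/cropC.png

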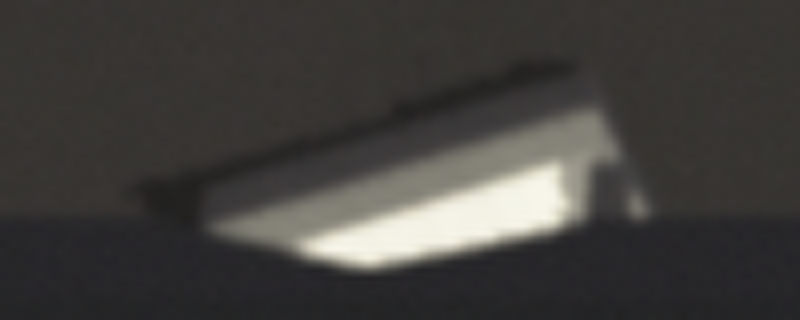

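Run:
```python
from h import *
# wrist.npz was overwritten: rebuild wrist1 calibration from the fixed mount
from scipy.spatial.transform import Rotation as Ro
c=dict(load('wrist')); s=read_state()
Rt=Ro.from_euler('xyz',s['tcp_rot'],degrees=True).as_matrix(); C2=-c['R'].T@c['t']
off=Rt.T@(C2-s['ee_pos']); Rc=c['R']@Rt
Rt1=Ro.from_euler('xyz',[179.9,0,70.3],degrees=True).as_matrix(); C1=np.array([0.63942051,0.38065785,0.34305928])
R1=Rc@Rt1.T; c['R']=R1; c['t']=-R1@C1
for nm,x,y,h in (('L10',203,228,.01),('R10',598,108,.01),('L0',200,187,0),('R0',580,68,0),('m20a',300,243,.02),('m20b',560,160,.02)):
    print(nm,world(c,270+x/8,330+y/8,h=h).round(4))
print('check bush',world(c,315,238,h=.037).round(4), off)
```

```text
L10 [0.5002 0.07   0.01  ]
R10 [0.5695 0.0718 0.01  ]
L0 [ 0.4987  0.0692 -0.    ]
R0 [0.5672 0.0715 0.    ]
m20a [0.518  0.0711 0.02  ]
m20b [0.5627 0.0731 0.02  ]
check bush [0.5888 0.2399 0.037 ] [ 8.02625358e-02 -1.01317966e-04 -1.43433769e-01]
```

Wrist view of the mouth: corners at 0.500 and 0.5695 (69 mm wide, 70 expected), with the edge centre at (0.5348, 0.072). That lies between the two fixed-camera estimates. The clamp origin comes out at about (0.539, -0.077), yaw 91.8°.

```bash
cat > cl.py <<'E'
import sys
from h import *
from scipy.spatial.transform import Rotation as Ro
O=np.array([.5392,-.0769]); Y=np.radians(91.8); C=np.array([[np.cos(Y),-np.sin(Y)],[np.sin(Y),np.cos(Y)]])
s=read_state(); p=s['ee_pos']; q=C.T@(p[:2]-O)
R=Ro.from_euler('xyz',s['tcp_rot'],degrees=True)
print('t %.2f'%s['time'],'clamp mm',(q*1000).round(1),'z %.1f'%(p[2]*1000),'rot',s['tcp_rot'].round(2),'F clamp',(C.T@s['wrist_force'][:2]).round(2),'Fz %.2f'%s['wrist_force'][2],'open %.4f'%s['opening'])
for a in sys.argv[1:]:
    X,y,z,yaw=map(float,a.split(',')); w=np.r_[O+C@[X/1000,y/1000],z/1000]
    T=Ro.from_euler('xyz',[180,0,yaw],degrees=True)
    print(a,'world',w.round(4),'travel',R.inv().apply(w-p).round(4),'rot',(R.inv()*T).as_rotvec(degrees=True).round(2))
E
python3 cl.py 290,0,100,91.8 290,0,27,91.8 200,0,27,91.8
python3 - <<'E'
from h import *
S=load('scene')
print('tape',world(S,385,192),'glue',world(S,380,270),'hammerhead',world(S,348,289))
E
```

```text
t 5.00 clamp mm [373.9 -84.6] z 147.8 rot [-1.7987e+02  7.0000e-02  9.1760e+01] F clamp [ 1.23 -0.16] Fz -1.11 open 0.0394
290,0,100,91.8 world [0.5301 0.213  0.1   ] travel [-0.0839 -0.0844  0.0481] rot [-0.13  0.07 -0.04]
290,0,27,91.8 world [0.5301 0.213  0.027 ] travel [-0.0838 -0.0842  0.1211] rot [-0.13  0.07 -0.04]
200,0,27,91.8 world [0.5329 0.123  0.027 ] travel [-0.1738 -0.0842  0.1212] rot [-0.13  0.07 -0.04]
tape [0.35114181 0.17562567 0.00054501] glue [0.74863825 0.17041213 0.12986974] hammerhead [0.76041706 0.09396399 0.02627262]
```

```bash
python3 -m handwheel '{"travel":[[-0.028,-0.028,0.016],[-0.056,-0.056,0.032],[-0.084,-0.084,0.05],[-0.084,-0.0842,0.08],[-0.084,-0.0842,0.11],[-0.084,-0.0842,0.121],[-0.084,-0.0842,0.121],[-0.084,-0.0842,0.121],[-0.084,-0.0842,0.121],[-0.084,-0.0842,0.121]],"rot":[[0,0,0],[0,0,0],[0,0,0],[0,0,0],[0,0,0],[0,0,0],[0,0,0],[0,0,0],[0,0,0],[0,0,0]],"fingers":[0,0,0,0,0,0,0,0,0,0]}'
python3 - <<'E'
from h import *
from fit import cloud
for n,box in (('scene',(330,180,440,270)),('side',(240,230,340,300))):
    c=grab(n); P,k=cloud(c,box)
    m=(k[:,2]-k[:,0]>40)&(P[:,2]>.03)&(P[:,2]<.056)&(abs(P[:,0]-.53)<.05)&(P[:,1]<.27)
    print(n,m.sum(),cv2.minAreaRect((P[m][:,:2]*1000).astype(np.float32)),np.percentile(P[m],[2,98],axis=0).round(3))
    cv2.imwrite('pics/%s3.png'%n,c['frame'])
E
python3 cl.py 290,0,27,91.8 200,0,27,91.8
python3 - <<'E'
import cv2
a=cv2.imread('pics/side3.png')[190:310,240:400]
cv2.imwrite('pics/cropD.png',cv2.resize(a,(800,600),interpolation=cv2.INTER_CUBIC))
E
```

```text
time: 6.0
ee_pos: [0.5321, 0.2139, 0.0296]
tcp_rot: [179.9, -0.0, 91.9]
wrist_force: [-0.1, -0.1, -2.4]
opening: 0.0391
gripper_force: 40.9
scene 363 ((535.1610107421875, 174.96975708007812), (44.1494140625, 106.61082458496094), 2.781635284423828) [[0.515 0.123 0.032]
 [0.556 0.205 0.055]]
side 417 ((530.1004638671875, 176.30435180664062), (43.382232666015625, 112.77951049804688), 1.1047849655151367) [[0.51  0.122 0.031]
 [0.55  0.232 0.053]]
t 6.10 clamp mm [290.6  -1.7] z 29.2 rot [ 1.7992e+02 -2.0000e-02  9.1850e+01] F clamp [ 0.46 -0.17] Fz -2.33 open 0.0394
290,0,27,91.8 world [0.5301 0.213  0.027 ] travel [-0.0006 -0.0017  0.0022] rot [ 0.08 -0.02  0.05]
200,0,27,91.8 world [0.5329 0.123  0.027 ] travel [-0.0906 -0.0018  0.0022] rot [ 0.08 -0.02  0.05]
```

View pics/cropD.png

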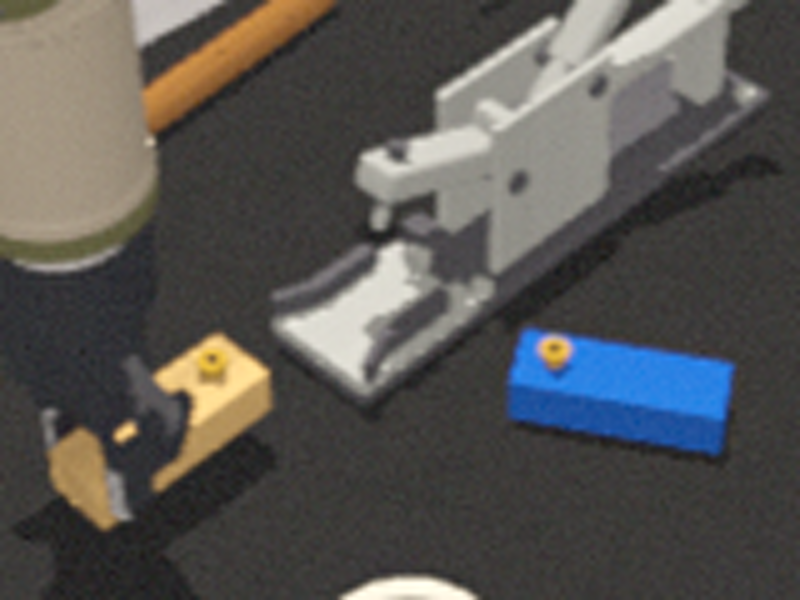

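The crop shows the blank at (210,400) with its bush end at (215,360), facing the mouth at (330,360) and lined up with the channel. I'm sliding it in to 200 mm, well short of any possible contact, correcting height and sideways offset first.

```bash
python3 -m handwheel '{"travel":[[0,-0.002,0.002],[-0.01,-0.0022,0.0022],[-0.03,-0.0022,0.0022],[-0.045,-0.0022,0.0022],[-0.055,-0.0022,0.0022],[-0.063,-0.0022,0.0022],[-0.071,-0.0022,0.0022],[-0.078,-0.0022,0.0022],[-0.085,-0.0022,0.0022],[-0.09,-0.0022,0.0022],[-0.09,-0.0022,0.0022],[-0.09,-0.0022,0.0022]],"rot":[[0,0,0],[0,0,0],[0,0,0],[0,0,0],[0,0,0],[0,0,0],[0,0,0],[0,0,0],[0,0,0],[0,0,0],[0,0,0],[0,0,0]],"fingers":[0,0,0,0,0,0,0,0,0,0,0,0]}'; python3 cl.py 182,0.5,27,91.8
```

```text
time: 7.3
ee_pos: [0.532, 0.1235, 0.0262]
tcp_rot: [180.0, -0.0, 91.9]
wrist_force: [-1.1, 0.3, -0.9]
opening: 0.0393
gripper_force: 40.9
t 7.30 clamp mm [200.5   0.9] z 26.2 rot [ 1.7999e+02 -2.0000e-02  9.1860e+01] F clamp [0.32 1.12] Fz -0.94 open 0.0393
182,0.5,27,91.8 world [0.533 0.105 0.027] travel [-0.0185  0.0004 -0.0008] rot [ 0.01 -0.02  0.06]
```

```bash
python3 -m handwheel '{"travel":[[-0.002,0,0],[-0.004,0,0],[-0.006,0,0],[-0.008,0,0],[-0.010,0,0],[-0.012,0,0],[-0.014,0,0],[-0.016,0,0],[-0.0175,0,0],[-0.0175,0,0]],"rot":[[0,0,0],[0,0,0],[0,0,0],[0,0,0],[0,0,0],[0,0,0],[0,0,0],[0,0,0],[0,0,0],[0,0,0]],"fingers":[0,0,0,0,0,0,0,0,0,0]}'; python3 cl.py; python3 -m handwheel '{"travel":[[-0.0005,0,0],[-0.001,0,0],[-0.0015,0,0],[-0.002,0,0],[-0.0025,0,0],[-0.003,0,0]],"rot":[[0,0,0],[0,0,0],[0,0,0],[0,0,0],[0,0,0],[0,0,0]],"fingers":[0,0,0,0,0,0]}';python3 cl.py
```

```text
time: 8.3
ee_pos: [0.5326, 0.1054, 0.0261]
tcp_rot: [180.0, 0.0, 91.8]
wrist_force: [0.3, 0.1, -1.0]
opening: 0.0393
gripper_force: 40.9
t 8.30 clamp mm [182.4   0.9] z 26.1 rot [180.     0.    91.83] F clamp [ 0.12 -0.35] Fz -0.96 open 0.0393
time: 8.9
ee_pos: [0.5327, 0.1027, 0.0261]
tcp_rot: [180.0, -0.0, 91.9]
wrist_force: [-0.4, 0.4, -2.1]
opening: 0.0391
gripper_force: 40.9
t 8.90 clamp mm [179.8   0.9] z 26.1 rot [180.    -0.    91.85] F clamp [0.37 0.41] Fz -2.06 open 0.0391
```

```bash
python3 -m handwheel '{"travel":[[-0.0003,0,0],[-0.0006,0,0],[-0.0009,0,0],[-0.0012,0,0]],"rot":[[0,0,0],[0,0,0],[0,0,0],[0,0,0]],"fingers":[0,0,0,0]}' | sed -n 4p;python3 cl.py
```

```text
wrist_force: [-0.9, 0.7, -0.3]
t 9.30 clamp mm [178.6   0.9] z 26.2 rot [180.    -0.    91.86] F clamp [0.73 0.85] Fz -0.30 open 0.0394
```

```bash
python3 -m handwheel '{"travel":[[-0.0003,0,0],[-0.0006,0,0],[-0.0009,0,0]],"rot":[[0,0,0],[0,0,0],[0,0,0]],"fingers":[0,0,0]}' | sed -n 4p;python3 cl.py
```

```text
wrist_force: [-0.7, -0.9, -1.3]
t 9.60 clamp mm [177.7   0.9] z 26.1 rot [ 1.800e+02 -1.000e-02  9.185e+01] F clamp [-0.9   0.72] Fz -1.34 open 0.0389
```

```bash
python3 -m handwheel '{"travel":[[-0.0003,0,0],[-0.0006,0,0],[-0.0009,0,0]],"rot":[[0,0,0],[0,0,0],[0,0,0]],"fingers":[0,0,0]}' | sed -n 4p;python3 cl.py
```

```text
wrist_force: [0.3, -0.1, -1.4]
t 9.90 clamp mm [176.8   0.9] z 26.2 rot [180.    -0.    91.85] F clamp [-0.13 -0.31] Fz -1.36 open 0.0391
```

```bash
python3 -m handwheel '{"travel":[[-0.0003,0,0],[-0.0006,0,0]],"rot":[[0,0,0],[0,0,0]],"fingers":[0,0]}' | sed -n 4p;python3 cl.py
```

```text
wrist_force: [-0.1, 0.8, -1.6]
t 10.10 clamp mm [176.2   0.9] z 26.1 rot [180.    -0.    91.85] F clamp [0.77 0.09] Fz -1.63 open 0.0394
```

```bash
python3 -m handwheel '{"travel":[[-0.0003,0,0],[-0.0006,0,0],[-0.0009,0,0]],"rot":[[0,0,0],[0,0,0],[0,0,0]],"fingers":[0,0,0]}' | sed -n 4p;python3 cl.py
```

```text
wrist_force: [-1.0, -0.7, -0.9]
t 10.40 clamp mm [175.3   0.9] z 26.1 rot [ 1.800e+02 -1.000e-02  9.185e+01] F clamp [-0.71  1.  ] Fz -0.92 open 0.0392
```

```bash
python3 -m handwheel '{"travel":[[-0.0003,0,0],[-0.0006,0,0],[-0.0009,0,0]],"rot":[[0,0,0],[0,0,0],[0,0,0]],"fingers":[0,0,0]}' | sed -n 4p;python3 cl.py
```

```text
wrist_force: [-0.0, -0.4, -0.9]
t 10.70 clamp mm [174.4   0.9] z 26.1 rot [ 1.800e+02 -1.000e-02  9.185e+01] F clamp [-0.35  0.02] Fz -0.87 open 0.0388
```

```bash
python3 -m handwheel '{"travel":[[-0.0003,0,0],[-0.0006,0,0],[-0.0009,0,0],[-0.0012,0,0]],"rot":[[0,0,0],[0,0,0],[0,0,0],[0,0,0]],"fingers":[0,0,0,0]}' | sed -n 4p;python3 cl.py
```

```text
wrist_force: [0.6, -0.8, -0.7]
t 11.10 clamp mm [173.2   0.9] z 26.2 rot [180.    -0.    91.85] F clamp [-0.82 -0.59] Fz -0.68 open 0.0393
```

```bash
python3 -m handwheel '{"travel":[[-0.0003,0,0],[-0.0006,0,0],[-0.0009,0,0],[-0.0012,0,0]],"rot":[[0,0,0],[0,0,0],[0,0,0],[0,0,0]],"fingers":[0,0,0,0]}' | sed -n 4p;python3 cl.py
```

```text
wrist_force: [1.3, -0.3, -1.0]
t 11.50 clamp mm [172.    0.9] z 26.2 rot [ 1.800e+02 -1.000e-02  9.185e+01] F clamp [-0.39 -1.33] Fz -0.97 open 0.0391
```

```bash
python3 -m handwheel '{"travel":[[-0.0003,0,0],[-0.0006,0,0],[-0.0009,0,0],[-0.0012,0,0]],"rot":[[0,0,0],[0,0,0],[0,0,0],[0,0,0]],"fingers":[0,0,0,0]}' | sed -n 4p;python3 cl.py
```

```text
wrist_force: [-0.5, 2.0, -1.1]
t 11.90 clamp mm [171.4   0.9] z 26.2 rot [ 1.7999e+02 -5.0000e-02  9.1880e+01] F clamp [2.03 0.39] Fz -1.13 open 0.0390
```

Contact with the stop: 2 N, at about 4 N/mm. A little further and hold.

```bash
python3 -m handwheel '{"travel":[[-0.0002,0,0],[-0.0004,0,0],[-0.0006,0,0],[-0.0006,0,0]],"rot":[[0,0,0],[0,0,0],[0,0,0],[0,0,0]],"fingers":[0,0,0,0]}' | sed -n 4p;python3 cl.py
```

```text
wrist_force: [-1.1, 5.4, -0.1]
t 12.30 clamp mm [171.4   0.9] z 26.3 rot [ 1.7998e+02 -8.0000e-02  9.1910e+01] F clamp [5.48 0.97] Fz -0.13 open 0.0393
```

```bash
python3 -m handwheel '{"travel":[[0,0,0],[0,0,0],[0,0,0]],"rot":[[0,0,0],[0,0,0],[0,0,0]],"fingers":[0,0,0]}' | sed -n 4p; python3 -m handwheel '{"travel":[[0,0,0],[0,0,0],[0,0,0]],"rot":[[0,0,0],[0,0,0],[0,0,0]],"fingers":[0,0,0]}' | sed -n 4p;python3 cl.py
```

```text
wrist_force: [-0.0, 5.1, -1.2]
wrist_force: [-0.6, 5.4, -0.2]
t 12.90 clamp mm [171.4   1. ] z 26.3 rot [ 1.7999e+02 -8.0000e-02  9.1910e+01] F clamp [5.47 0.48] Fz -0.25 open 0.0391
```

```bash
python3 -m handwheel '{"travel":[[0.0005,0,0],[0.001,0,0],[0.001,0,0.0005],[0.001,0,0.0005],[0.001,0,0.0005],[0.001,0,0.0005],[0.001,0,0.0005],[0.001,0,0.0005],[0.001,0,0.0005],[0.001,0,0.0005],[0.001,0,0.0005]],"rot":[[0,0,0],[0,0,0],[0,0,0],[0,0,0],[0,0,0],[0,0,0],[0,0,0],[0,0,0],[0,0,0],[0,0,0],[0,0,0]],"fingers":[0,0,0,1,1,1,1,1,1,1,1]}' | sed -n 4p;python3 cl.py 250,0.9,120,91.8
python3 - <<'E'
from h import *
from fit import cloud
for n,box in (('scene',(300,190,400,260)),('side',(260,230,350,300))):
    c=grab(n); P,k=cloud(c,box)
    m=(k[:,2]-k[:,0]>40)&(P[:,2]>.03)&(P[:,2]<.06)&(abs(P[:,0]-.53)<.05)&(P[:,1]<.14)
    print(n,m.sum(),cv2.minAreaRect((P[m][:,:2]*1000).astype(np.float32)),np.percentile(P[m],[2,50,98],axis=0).round(3))
E
```

```text
wrist_force: [0.1, 0.8, -0.5]
t 14.00 clamp mm [171.2   0.9] z 25.6 rot [180.    -0.    91.85] F clamp [ 0.81 -0.17] Fz -0.50 open 0.0854
250,0.9,120,91.8 world [0.5304 0.1729 0.12  ] travel [ 0.0788  0.0001 -0.0944] rot [ 0.   -0.    0.05]
scene 335 ((537.7650756835938, 54.27522659301758), (62.42402267456055, 105.2295150756836), 14.799995422363281) [[0.516 0.004 0.031]
 [0.545 0.045 0.047]
 [0.56  0.083 0.055]]
side 325 ((537.3521118164062, 56.68728256225586), (56.135963439941406, 112.01591491699219), 1.5105432271957397) [[0.51  0.003 0.032]
 [0.524 0.088 0.046]
 [0.552 0.112 0.051]]
```

The blank is home: inner end at about clamp x = 78 mm, top at about 48 mm. I'm lifting straight up, shutting the fingers and going above the handle press point.

```bash
python3 -m handwheel '{"travel":[[0,0,-0.01],[0,0,-0.04],[0,0,-0.09],[0,0,-0.14],[0,0,-0.19],[0,0,-0.235],[0,0,-0.265],[-0.02,0,-0.275],[-0.065,0,-0.275],[-0.11,0,-0.275],[-0.155,0,-0.275],[-0.2,0,-0.275],[-0.245,0,-0.275],[-0.28,0,-0.275],[-0.302,0,-0.27],[-0.302,0,-0.25],[-0.302,0,-0.23],[-0.302,0,-0.21],[-0.302,0,-0.2],[-0.302,0,-0.2]],"rot":[[0,0,0],[0,0,0],[0,0,0],[0,0,0],[0,0,0],[0,0,0],[0,0,0],[0,0,0],[0,0,0],[0,0,0],[0,0,0],[0,0,0],[0,0,0],[0,0,0],[0,0,0],[0,0,0],[0,0,0],[0,0,0],[0,0,0],[0,0,0]],"fingers":[1,1,1,1,1,1,0,0,0,0,0,0,0,0,0,0,0,0,0,0]}' | sed -n 4,5p;python3 cl.py -131,0.5,215,91.8
python3 - <<'E'
import numpy as np
from rig import read_state
for a in (.75,.65,.55,.45,.35,.25,.15,.1,.05,0):
    d=np.array([-np.cos(a),np.sin(a)]); n=np.array([np.sin(a),np.cos(a)])
    p=np.array([-45,100])+140*d+8*n+[11,0]; print(a,p.round(1),(p-[-131,215]).round(1))
E
python3 - <<'E'
import sys; sys.path.insert(0,'.')
from h import *
c=read_camera('scene'); a=cv2.resize(c['frame'][110:250,210:380],(728,600),interpolation=cv2.INTER_CUBIC); cv2.imwrite('pics/cropE.png',a)
E
```

```text
wrist_force: [-0.6, -0.6, 0.1]
opening: 0.0005
t 16.10 clamp mm [-130.5    1.4] z 224.8 rot [-1.7989e+02 -6.0000e-02  9.1860e+01] F clamp [-0.59  0.57] Fz 0.10 open 0.0005
-131,0.5,215,91.8 world [ 0.5428 -0.2079  0.215 ] travel [-0.0005  0.0009  0.0098] rot [-0.11 -0.06  0.06]
0.75 [-131.   201.3] [  0.  -13.7]
0.65 [-140.6  191.1] [ -9.6 -23.9]
0.55 [-149.2  180. ] [-18.2 -35. ]
0.45 [-156.6  168.1] [-25.6 -46.9]
0.35 [-162.8  155.5] [-31.8 -59.5]
0.25 [-167.7  142.4] [-36.7 -72.6]
0.15 [-171.2  128.8] [-40.2 -86.2]
0.1 [-172.5  121.9] [-41.5 -93.1]
0.05 [-173.4  115. ] [ -42.4 -100. ]
0 [-174.  108.] [ -43. -107.]
```

View pics/cropE.png

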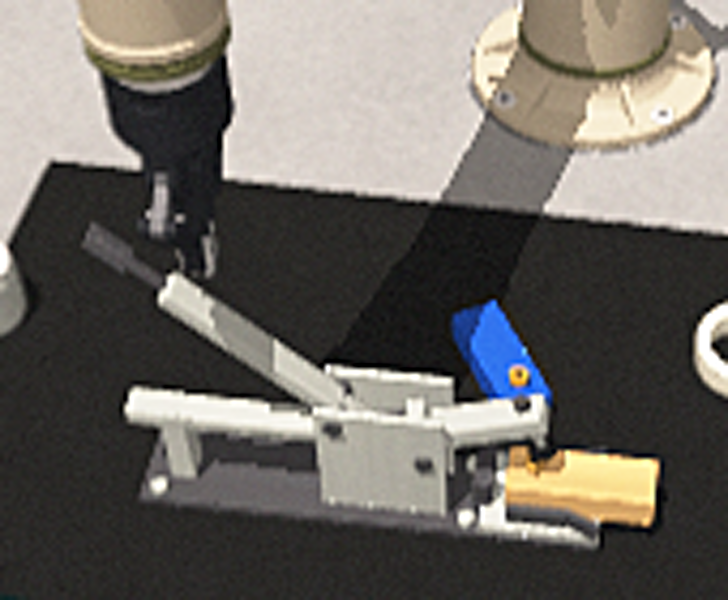

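The crop shows the blank seated at (580,485) under the jaw, bush inwards at (540,460), and the shut fingertip at (205,270) over the outer part of the upper handle. Starting to press along the arc.

```bash
python3 -m handwheel '{"travel":[[0,0.001,0.010],[0,0.001,0.017],[0,0.001,0.021],[-0.003,0.001,0.025],[-0.0065,0.001,0.029],[-0.010,0.001,0.0337],[-0.0145,0.001,0.039],[-0.0187,0.001,0.0448]],"rot":[[0,0,0],[0,0,0],[0,0,0],[0,0,0],[0,0,0],[0,0,0],[0,0,0],[0,0,0]],"fingers":[0,0,0,0,0,0,0,0]}' | sed -n 4p;python3 cl.py -156.6,0.5,168.1,91.8 -162.8,0.5,155.5,91.8 -167.7,0.5,142.4,91.8
```

```text
wrist_force: [-0.4, 0.0, 5.3]
t 16.95 clamp mm [-150.3   -0.6] z 180.7 rot [1.7996e+02 2.0000e-02 9.1830e+01] F clamp [0.06 0.38] Fz 5.31 open -0.0001
-156.6,0.5,168.1,91.8 world [ 0.5436 -0.2334  0.1681] travel [-0.0063 -0.0011  0.0126] rot [0.04 0.02 0.03]
-162.8,0.5,155.5,91.8 world [ 0.5438 -0.2396  0.1555] travel [-0.0125 -0.0011  0.0252] rot [0.04 0.02 0.03]
-167.7,0.5,142.4,91.8 world [ 0.544  -0.2445  0.1424] travel [-0.0174 -0.0011  0.0383] rot [0.04 0.02 0.03]
```

```bash
python3 -m handwheel '{"travel":[[-0.003,-0.0005,0.005],[-0.006,-0.001,0.0105],[-0.0085,-0.001,0.016],[-0.011,-0.001,0.021],[-0.013,-0.001,0.0255]],"rot":[[0,0,0],[0,0,0],[0,0,0],[0,0,0],[0,0,0]],"fingers":[0,0,0,0,0]}' | sed -n 4p;python3 cl.py -167.7,0.5,142.4,91.8 -171.2,0.5,128.8,91.8
```

```text
wrist_force: [-0.1, -0.8, 12.6]
t 17.45 clamp mm [-164.1   -0.7] z 157.3 rot [1.7977e+02 1.5000e-01 9.1800e+01] F clamp [-0.76  0.11] Fz 12.62 open -0.0002
-167.7,0.5,142.4,91.8 world [ 0.544  -0.2445  0.1424] travel [-0.0036 -0.0013  0.0149] rot [ 0.23  0.15 -0.  ]
-171.2,0.5,128.8,91.8 world [ 0.5441 -0.248   0.1288] travel [-0.0071 -0.0013  0.0285] rot [ 0.23  0.15 -0.  ]
```

```bash
python3 -m handwheel '{"travel":[[-0.001,-0.0005,0.004],[-0.002,-0.001,0.008],[-0.003,-0.001,0.012],[-0.0037,-0.001,0.015]],"rot":[[0,0,0],[0,0,0],[0,0,0],[0,0,0]],"fingers":[0,0,0,0]}' | sed -n 4p;python3 cl.py -171.2,0.5,128.8,91.8 -173,0.5,117,91.8 -174,0.5,108,91.8
```

```text
wrist_force: [2.7, -4.4, 11.4]
t 17.85 clamp mm [-168.7   -0.2] z 142.4 rot [179.7    0.22  91.76] F clamp [-4.46 -2.61] Fz 11.38 open 0.0001
-171.2,0.5,128.8,91.8 world [ 0.5441 -0.248   0.1288] travel [-0.0024 -0.0008  0.0136] rot [ 0.3   0.22 -0.04]
-173,0.5,117,91.8 world [ 0.5441 -0.2498  0.117 ] travel [-0.0042 -0.0008  0.0254] rot [ 0.3   0.22 -0.04]
-174,0.5,108,91.8 world [ 0.5442 -0.2508  0.108 ] travel [-0.0052 -0.0009  0.0344] rot [ 0.3   0.22 -0.04]
```

```bash
python3 -m handwheel '{"travel":[[-0.001,0,0.0035],[-0.002,0,0.007],[-0.0025,0,0.0105],[-0.003,0,0.0135]],"rot":[[0,0,0],[0,0,0],[0,0,0],[0,0,0]],"fingers":[0,0,0,0]}' | sed -n 4p;python3 cl.py -173,0.5,117,91.8 -174,0.5,108,91.8
```

```text
wrist_force: [1.8, -2.4, 6.4]
t 18.25 clamp mm [-171.5    0.3] z 128.1 rot [179.78   0.18  91.76] F clamp [-2.48 -1.68] Fz 6.41 open 0.0001
-173,0.5,117,91.8 world [ 0.5441 -0.2498  0.117 ] travel [-0.0015 -0.0002  0.0111] rot [ 0.22  0.18 -0.04]
-174,0.5,108,91.8 world [ 0.5442 -0.2508  0.108 ] travel [-0.0025 -0.0002  0.0201] rot [ 0.22  0.18 -0.04]
```

```bash
python3 -m handwheel '{"travel":[[0,0,0.0035],[-0.001,0,0.007],[-0.0015,0,0.010],[-0.002,0,0.013],[-0.002,0,0.0155],[-0.002,0,0.0175]],"rot":[[0,0,0],[0,0,0],[0,0,0],[0,0,0],[0,0,0],[0,0,0]],"fingers":[0,0,0,0,0,0]}' | sed -n 4p;python3 cl.py -174,0.5,108,91.8
```

```text
wrist_force: [-0.4, 0.3, -0.2]
t 18.85 clamp mm [-170.8    2.1] z 108.5 rot [-1.7993e+02 -5.0000e-02  9.1870e+01] F clamp [0.31 0.39] Fz -0.18 open -0.0000
-174,0.5,108,91.8 world [ 0.5442 -0.2508  0.108 ] travel [-0.0032  0.0016  0.0005] rot [-0.07 -0.05  0.07]
```

It has snapped over and there is no load on the finger. I'm lifting off, waiting, and checking heights from the cameras.

```bash
python3 -m handwheel '{"travel":[[0,0,-0.01],[0,0,-0.03],[0,0,-0.04],[0,0,-0.04],[0,0,-0.04],[0,0,-0.04]],"rot":[[0,0,0],[0,0,0],[0,0,0],[0,0,0],[0,0,0],[0,0,0]],"fingers":[0,0,0,0,0,0]}' | sed -n 4p;python3 cl.py -249,0.5,140,91.8 -249,0.5,105,91.8
python3 - <<'E'
import sys; sys.path.insert(0,'.')
from h import *
from fit import cloud
O=np.array([.5392,-.0769]); Y=np.radians(91.8); C=np.array([[np.cos(Y),-np.sin(Y)],[np.sin(Y),np.cos(Y)]])
for n in ('scene','side'):
    c=grab(n); P,k=cloud(c,(200,100,420,290)); Q=(P[:,:2]-O)@C*1000
    for X,z0 in ((-249,.09),(-190,.09),(-120,.09)):
        m=(abs(Q[:,0]-X)<10)&(abs(Q[:,1])<25)&(P[:,2]>z0)&(P[:,2]<.13); print(n,X,m.sum(),(np.median(P[m,2])*1000).round(1),np.percentile(Q[m,1],[3,97]).round(1))
    m=(abs(Q[:,1])<12)&(P[:,2]>.09)&(P[:,2]<.12); print('min X',np.percentile(Q[m,0],[1]).round(1))
E
```

```text
wrist_force: [0.2, 0.2, -0.4]
t 19.45 clamp mm [-171.1    2.1] z 148.5 rot [-1.7994e+02 -3.0000e-02  9.1850e+01] F clamp [ 0.19 -0.21] Fz -0.38 open -0.0003
-249,0.5,140,91.8 world [ 0.5465 -0.3258  0.14  ] travel [-0.0779  0.0015  0.0085] rot [-0.06 -0.03  0.05]
-249,0.5,105,91.8 world [ 0.5465 -0.3258  0.105 ] travel [-0.0779  0.0016  0.0435] rot [-0.06 -0.03  0.05]
scene -249 36 101.3 [-13.6   7.6]
scene -190 45 106.4 [-13.7  10.3]
scene -120 52 106.8 [-13.4   8.2]
min X [-257.5]
side -249 29 100.8 [-7.5 13.5]
side -190 39 105.8 [-7.7 15. ]
side -120 46 105.7 [-6.3 15.4]
min X [-254.8]
```

Locked: handle top at about 106 mm, tail at about 101 mm, as expected. Moving over the tail and pressing.

```bash
python3 -m handwheel '{"travel":[[-0.035,0.0015,0],[-0.07,0.0015,0.005],[-0.075,0.0015,0.02],[-0.075,0.0015,0.035],[-0.075,0.0015,0.043],[-0.075,0.0015,0.046],[-0.075,0.0015,0.049],[-0.075,0.0015,0.052]],"rot":[[0,0,0],[0,0,0],[0,0,0],[0,0,0],[0,0,0],[0,0,0],[0,0,0],[0,0,0]],"fingers":[0,0,0,0,0,0,0,0]}' | sed -n 4p;python3 cl.py
```

```text
wrist_force: [-1.5, 3.0, 4.6]
t 20.35 clamp mm [-244.7   -0.8] z 98.3 rot [ 1.7994e+02 -2.0000e-02  9.1960e+01] F clamp [3.09 1.44] Fz 4.61 open 0.0001
```

```bash
python3 -m handwheel '{"travel":[[0,0,0.003],[0,0,0.006],[0,0,0.009],[0,0,0.011],[0,0,0.011]],"rot":[[0,0,0],[0,0,0],[0,0,0],[0,0,0],[0,0,0]],"fingers":[0,0,0,0,0]}' | sed -n 4p;python3 cl.py
```

```text
wrist_force: [-0.7, 0.4, 6.1]
t 20.85 clamp mm [-246.6   -0.5] z 86.9 rot [1.7992e+02 5.0000e-02 9.1840e+01] F clamp [0.46 0.7 ] Fz 6.11 open -0.0001
```

```bash
cat > hh.py <<'E'
from h import *
from fit import cloud
O=np.array([.5392,-.0769]); Y=np.radians(91.8); C=np.array([[np.cos(Y),-np.sin(Y)],[np.sin(Y),np.cos(Y)]])
for n in ('scene','side'):
    c=grab(n); P,k=cloud(c,(200,100,420,290)); Q=(P[:,:2]-O)@C*1000
    for X in (-190,-150,-120):
        m=(abs(Q[:,0]-X)<8)&(abs(Q[:,1])<15)&(P[:,2]>.085)&(P[:,2]<.26); print(n,X,m.sum(),(np.percentile(P[m,2],[20,50,90])*1000).round(1))
E
python3 hh.py
```

```text
scene -190 46 [105.7 136.7 142. ]
scene -150 46 [125.4 131.8 135. ]
scene -120 45 [121.1 124.4 127.1]
side -190 36 [105.7 138.  141.3]
side -150 47 [127.8 130.5 133.4]
side -120 39 [120.6 122.8 127. ]
```

The handle is already past dead centre (raised about 0.2 rad). Withdrawing upwards.

```bash
python3 -m handwheel '{"travel":[[0,0,-0.015],[0,0,-0.035],[0,0,-0.06],[0,0,-0.09],[0,0,-0.12],[0,0,-0.15],[0,0,-0.18],[0,0,-0.21],[0,0,-0.24],[0,0,-0.25],[0,0,-0.25],[0,0,-0.25],[0,0,-0.25],[0,0,-0.25]],"rot":[[0,0,0],[0,0,0],[0,0,0],[0,0,0],[0,0,0],[0,0,0],[0,0,0],[0,0,0],[0,0,0],[0,0,0],[0,0,0],[0,0,0],[0,0,0],[0,0,0]],"fingers":[0,0,0,0,0,0,0,0,0,0,0,0,0,0]}' | sed -n 4p;python3 cl.py; python3 hh.py
python3 - <<'E'
import sys; sys.path.insert(0,'.')
from h import *
c=read_camera('side'); a=cv2.resize(c['frame'][140:290,260:420],(640,600),interpolation=cv2.INTER_CUBIC); cv2.imwrite('pics/cropF.png',a)
E
```

```text
wrist_force: [0.0, 1.0, 0.2]
t 22.35 clamp mm [-246.1    0.5] z 334.8 rot [-1.7988e+02 -8.0000e-02  9.1850e+01] F clamp [ 0.97 -0.03] Fz 0.25 open -0.0002
scene -190 32 [211.1 214.4 218.3]
scene -150 54 [197.  204.1 209.1]
scene -120 55 [172.7 178.2 186.5]
side -190 38 [212.1 214.2 217.7]
side -150 54 [196.4 202.2 207.3]
side -120 70 [171.8 178.7 185.9]
```

View pics/cropF.png

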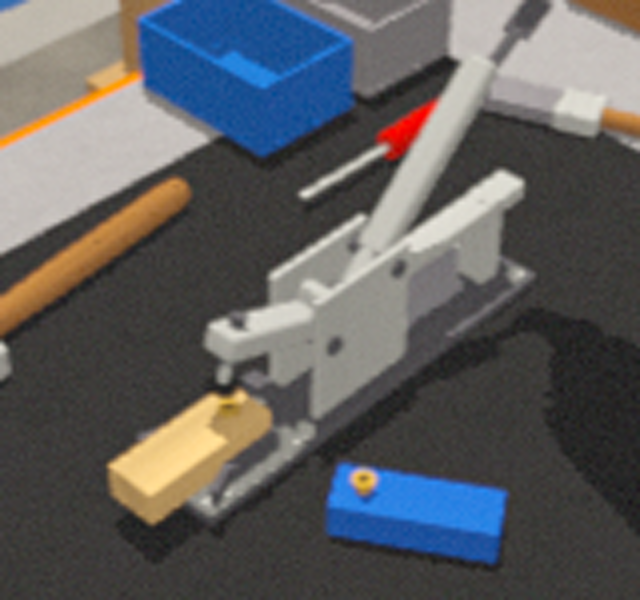

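The last crop shows the pliers open (handle raised at (430,150)), the blank in the channel at (190,455) with its bush low at (230,400), and the arm clear of everything. Handing in.

```bash
python3 -c "
from rig import sign_off
print(sign_off())"
```

```text
the job is handed in; nothing more can be done
None
```

The job is handed in at about 22 s, with no verdict returned: the blank was held on the stop at about 5 N and let go, the pliers locked and sprang open again, and the bush looks pressed home with the blank still in the channel, though I judged its depth only by eye in the last picture.

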